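Scrub the basting-brush holder and clear the charcoal at the tandoor counter

TASK

Clean up the tandoor counter: take the long brush from its caddy, scrub the inside of the red basting-brush holder with three full up-and-down strokes (each right down to the bottom, then up until the far end of the brush head is close to the rim), and stand the brush upright in its caddy again. Also tilt the bin out, put every lump of charcoal from the counter and the blue plate into it, and push the bin fully shut, in whichever order suits you. Leave the holder standing upright and let go of everything; do not shift the plate, chimta, belan, jar, tin, bowl or pot.

Things in the scene. Friction and masses are not known exactly. Their poses are not given: they have to be found in the camera images.
- bin_case: Fixed green housing of the tilt-out bin, 180 deep (x) x 260 wide (y) x 216 mm high, open at the front only. Origin: centre of its underside; its front faces its own -x. Its roof covers the closed bin; things go in only while the bin is tilted out.
- bin (a joint): Tilt of the white plastic bin in rad: 0 = fully shut, 0.8 = fully out against a hard stop; 0.5 to 0.6 opens it wide enough to drop things in. The bin turns about the horizontal hinge line at its bottom front edge, its top coming out towards the housing's -x. A stiff hinge: it stays where it is left; moving it takes about 5 N at the handle.
- bin_hinge (a point): Middle of the bin's hinge line, on the housing: front bottom edge, 14 mm above the counter. The hinge line runs along the housing's y.
- bin_handle (a point): Middle of the black bar handle on the bin front: round bar along the housing's y, 110 mm long, 10 mm thick, its centre 42 mm in front of the hinge line and front panel and 185 mm above the hinge line (bin shut), held by an arm at either end. Nothing lies under the bar's middle, so it can be pinched from above; the front panel's top edge is 165 mm above the hinge line.
- bin_in (a point): Centre of the bin's inner floor, moving with the bin: 67 mm behind and 5 mm above the hinge line when shut; axes x to the back, y along the width, z up along the front panel. Inside 125 x 225 mm; front panel 165 mm high, back wall 120 mm, sides 120 mm (165 mm in the front half).
- holder: Loose red hard-silicone basting-brush holder standing upright: a round cup, 72 mm outside and 64 mm inside diameter, on a heavy foot of 96 mm diameter and 12 mm thickness; rim 105 mm above the counter; 0.5 kg. Origin: centre of its underside, z up.
- holder_in (a point): Centre of the holder's inner floor, 12 mm above its underside; the rim is 93 mm above this point.
- caddy: Fixed steel caddy that the brush stands in: square open box, 66 x 66 x 60 mm high, walls 4 mm. Origin: centre of its underside.
- caddy_in (a point): Centre of the caddy's inner floor, 4 mm above the counter.
- brush: Loose long brush, 220 mm, 0.14 kg, standing in the caddy head down. From the bottom up: yellow and orange round stiff head, 45 mm diameter, 80 mm long, flat end; steel shaft 12 mm diameter up to 130 mm; dark wooden grip, square 20 x 20 mm (sides along the brush's x and y), from 130 to 220 mm. Origin: centre of the head's flat end; z along the brush to the grip.
- brush_tip (a point): Centre of the flat end of the brush head (same point as the brush's origin).
- coal1: Loose black lump of charcoal, roughly eight-sided, about 34 x 28 x 28 mm (widths up to 38 mm across corners), 22 g, on the counter or the plate; may be absent. Origin: centre of its underside.
- coal2: Loose black lump of charcoal, roughly eight-sided, about 36 x 28 x 26 mm (widths up to 38 mm across corners), 22 g, on the counter or the plate; may be absent. Origin: centre of its underside.
- coal3: Loose black lump of charcoal, roughly eight-sided, about 34 x 30 x 28 mm (widths up to 38 mm across corners), 22 g, on the counter or the plate; may be absent. Origin: centre of its underside.
- coal4: Loose black lump of charcoal, roughly eight-sided, about 36 x 30 x 27 mm (widths up to 38 mm across corners), 22 g, on the counter or the plate; may be absent. Origin: centre of its underside.
- coal5: Loose black lump of charcoal, roughly eight-sided, about 35 x 29 x 26 mm (widths up to 38 mm across corners), 22 g, on the counter or the plate; may be absent. Origin: centre of its underside.
- plate: Loose blue melamine plate, 180 mm diameter, rim 12 mm high; its flat middle is 5 mm thick. Lumps may lie on it. Origin: centre of its underside. Bystander: leave it where it is.
- chimta: Loose steel chimta (tongs), 240 mm long, 14 mm high. Origin: centre of its underside. Bystander: leave it where it is.
- belan: Loose wooden belan (rolling pin), 340 mm long, 42 mm thick, lying. Origin: centre of its underside. Bystander: leave it where it is.
- masala_jar: Loose amber jar, 68 mm diameter, 105 mm high. Origin: centre of its underside. Bystander: leave it where it is.
- salt_tin: Loose tin, 72 mm diameter, 100 mm high. Origin: centre of its underside. Bystander: leave it where it is.
- katori: Loose small steel bowl, 100 mm diameter, 45 mm high. Origin: centre of its underside. Bystander: leave it where it is.
- ghee_pot: Loose brass pot, 110 mm diameter, 85 mm high. Origin: centre of its underside. Bystander: leave it where it is.
Not all that is in view belongs to the job. What is shaped like the coal1 but brown is not meant. What is shaped like the coal5 but turquoise is not meant.

How it is judged (in metres and radians):
On the way, in this order (a step that is already met when the one before it is completed fails the run):
1. first stroke down: the brush head reaches the bottom of the holder (tip within 15 mm of its floor) (horizontal distance between brush_tip and holder_in below 0.03 m and z of brush_tip in the frame of holder_in between -0.01 and 0.015 m), for 0.1 s.
2. first stroke up: the head is drawn up inside the holder (tip 50 to 93 mm above its floor) (horizontal distance between brush_tip and holder_in below 0.03 m and z of brush_tip in the frame of holder_in between 0.05 and 0.093 m), for 0.1 s.
3. second stroke down: the brush head reaches the bottom of the holder (tip within 15 mm of its floor) (all of step 1), for 0.1 s.
4. second stroke up: the head is drawn up inside the holder (tip 50 to 93 mm above its floor) (all of step 2), for 0.1 s.
5. third stroke down: the brush head reaches the bottom of the holder (tip within 15 mm of its floor) (all of step 3), for 0.1 s.
6. third stroke up: the head is drawn up inside the holder (tip 50 to 93 mm above its floor) (all of step 4), for 0.1 s.
At the end, for the whole second after the job is handed in: The bin is shut (joint below 0.06 rad) with every lump of charcoal inside it; the brush stands in its caddy (tip within 25 mm of the caddy's centre and 15 mm of its floor, tilted less than 0.2 rad) and the holder stands upright on the counter; nothing is held (value of joint bin below 0.06 rad and x of coal1 in the frame of bin_in between -0.075 and 0.075 m and y of coal1 in the frame of bin_in between -0.12 and 0.12 m and z of coal1 in the frame of bin_in between -0.02 and 0.12 m and x of coal2 in the frame of bin_in between -0.075 and 0.075 m and y of coal2 in the frame of bin_in between -0.12 and 0.12 m and z of coal2 in the frame of bin_in between -0.02 and 0.12 m and x of coal3 in the frame of bin_in between -0.075 and 0.075 m and y of coal3 in the frame of bin_in between -0.12 and 0.12 m and z of coal3 in the frame of bin_in between -0.02 and 0.12 m and x of coal4 in the frame of bin_in between -0.075 and 0.075 m and y of coal4 in the frame of bin_in between -0.12 and 0.12 m and z of coal4 in the frame of bin_in between -0.02 and 0.12 m and x of coal5 in the frame of bin_in between -0.075 and 0.075 m and y of coal5 in the frame of bin_in between -0.12 and 0.12 m and z of coal5 in the frame of bin_in between -0.02 and 0.12 m and horizontal distance between brush_tip and caddy_in below 0.025 m and z of brush_tip in the frame of caddy_in below 0.015 m and angle between brush's own z axis and vertical below 0.2 rad and angle between holder's own z axis and vertical below 0.1 rad and height (world z) of holder below 0.01 m and linear speed of brush below 0.03 m/s); the robot touches nothing.
It fails at once if a bystander (plate, chimta, belan, jar, tin, bowl or pot) is shifted more than 50 mm (distance of any of plate, chimta, belan, masala_jar, salt_tin, katori, ghee_pot from where it was at the start of the episode above 0.05 m).
Of coal1, coal2, coal3, coal4, coal5 only 3 to 5 are there at a start; the rules pass over those that are not, and their reading is None.
At some moment in a run one of coal1, coal2, coal3, coal4, coal5 may be knocked a few centimetres aside while the robot is not near it.
Once in a run the grip may slacken for a moment while it holds something.
It also fails if it takes over 210 s, if anything falls off the work surface, if the arm or the gripper's body presses on something with over 40 N, if the wrist force passes 120 N, or if a joint passes its speed limit or range.

ROBOT

A 6-joint arm with a two-finger parallel gripper is mounted at the origin on the work surface. World frame = base frame: x ahead of the robot, y to its left, z up, the work surface at z = 0. Lengths are in mm, angles in rad, forces in N, time in s.
With the tool pointing down it reaches from about 325 to 850 mm from the base axis. Payload 15.5 kg.
Tool frame: the origin (TCP) lies midway between the tips of the shut fingers; the grasp point (between the pads) lies 19 mm behind it (bot.hold_point_z is the distance from the TCP to the grasp point, in mm); z points along the fingers, y is the line along which they close (so a half turn about z gives the same grasp; the last joint's range is limited). The gripper opens to 91 mm and grips with 3 to 60 N. Pads are 32 mm wide; open, the fingers measure 118 mm over their backs; the gripper's body (76 mm by 178 mm) begins 60 mm behind the grasp point.
Start: joints at [1.113, 0.494, 1.345, -0, 1.302, -0.096], TCP at [221.804, 584.32, 213.915] pointing down, gripper open.
Joint ranges: [-2.91, 2.91], [-0.82, 2.16], [0.22, 2.67], [-1.22, 4.37], [0.12, 2.79], [-3.08, 3.08]. Speed limits (rad/s): [1.89, 1.89, 2.57, 3.01, 3.01, 3.01].

INTERFACE

Orientations are given as a unit quaternion [w, x, y, z].
In Python, from cell import bot gives the robot as it stands.
- The arm moves only by the shell command python3 -m inch 'ROWS' [OPENING]. ROWS is text: rows parted by semicolons, each of 4 numbers parted by spaces: the shift along the tool's x, y, z in m, then the turn about the tool's z in degrees. A call has 1 to 10 rows; each row shifts and turns the commanded pose from where the row before left it, along the tool's axes as they then stand; what a row does not reach is not made up. A row lasts 1/10 s, in which the tool goes at most 50 mm and 8.59 degrees, less where a joint would pass 70% of its speed; a pose out of reach is approached as far as the arm can. A call is refused whole if a number of a shift passes 0.05 or a number of a turn 8.59, either way. A call with a gripper value outside its range is refused whole. OPENING is the opening, from 0 (shut) to 1 (fully open), set as the call begins (- or left out, the last holds). The fingers move at their own pace and stop on an object; the grip force is fixed at half the most. Time passes only in rows, so rows that do not move let the fingers close. It gives the time, the measured TCP pose, the force, the opening and the grip force at its end, in the units of the state.
- bot.state(): the state, without advancing time (a new reading comes with each control period).
- bot.get_image(name): name is "scene" or "side" or "wrist"; returns a dict with "color" (480x640x3 uint8, red, green, blue), "z_map" (480x640 float32, mm along the optical axis (not along the pixel's ray), 0 where there is no reading), "fx", "fy", "cx", "cy" (pixels), "k1" (the pictures are not rectified: a ray, as slopes to the right and down, at radius r is drawn at 1 + k1 r^2 times it, then the intrinsics apply), "R" (3x3) and "t" (3): a world point X has camera coordinates R X + t. Camera axes: x right, y down, z forward; pixel columns grow to the right and rows downward; lengths in mm; the calibration is good to about 2 mm. A picture is of the moment at which its call begins.
- bot.hand_in(): hands the job in; it is judged then, once.
The state is a dict: "time_s": time; "joints": joint angles; "joint_vel": joint speeds; "tau": joint torques, N m; "ee_pos": TCP position; "orientation": TCP orientation; "contact_force": force on the tool from outside, world axes, zero at the start; "moment": the same for the moment, N m; "grip_width": finger opening in mm; "finger_force": force on a finger pad.
Only numpy, scipy, OpenCV 4.12 (cv2) and the standard library are available. Lean on these libraries where they do the work, as an engineer would, in place of code of your own. Each camera call takes 0.05 s, during which the arm holds its last target. There are 200 camera calls.

## Working session

There is one attempt and no reset: what is moved stays moved. The work goes in short steps, Python scripts to look and compute and a shell command to move; the robot and the scene stay as the last step left them, time stands still between calls to the robot, and variables do not carry over. Pictures are saved under pics/ and viewed, at most 14 in all, crops included, and the job is handed in when it is done.

```bash
ls; mkdir -p pics; cat > h.py <<'E'
import numpy as np, cv2
from cell import bot
def snap(n,save):
    d=bot.get_image(n); np.savez(f'pics/{save}.npz',**{k:np.array(v) for k,v in d.items()})
    cv2.imwrite(f'pics/{save}.png',d['color'][:,:,::-1]); return d
def load(s): return dict(np.load(f'pics/{s}.npz'))
def world(d,z=None):
    """world xyz for all pixels"""
    v,u=np.mgrid[0:480,0:640].astype(np.float64)
    a=(u-d['cx'])/d['fx'];b=(v-d['cy'])/d['fy']
    x,y=a.copy(),b.copy()
    for _ in range(15):
        s=1+d['k1']*(x*x+y*y);x=a/s;y=b/s
    Z=d['z_map']
    P=np.stack([x*Z,y*Z,Z],-1)-d['t']
    W=P@d['R']
    W[Z<=0]=np.nan
    return W
def proj(d,X):
    c=d['R']@np.array(X,float)+d['t'];x,y=c[:2]/c[2];s=1+d['k1']*(x*x+y*y)
    return d['fx']*x*s+d['cx'],d['fy']*y*s+d['cy']
E
python3 - <<'E'
from h import *
for n in('scene','side'):
    d=snap(n,n+'0');print(n,d['fx'],d['t'],d['R'].tolist())
s=bot.state();print(s)
E
```

```text
pics
scene 516.377843553715 [ 208.63831725 -226.56920453 1589.60027476] [[-0.43599788864379585, 0.8997983352695128, -0.016395028037967798], [0.6478063331180043, 0.30114489069308176, -0.6997561786662958], [-0.6247021657320849, -0.3157130194585985, -0.7141935966346782]]
side 548.5573358064529 [-427.34951339  277.13160643 1283.62863542] [[0.8852634759636271, -0.4650235404191089, 0.007853978665204686], [-0.28049797882984917, -0.5473007438228787, -0.7885320409997889], [0.37098444980506334, 0.6958555903828042, -0.6149435220699812]]
{'time_s': 0.1, 'joints': array([ 1.11250345e+00,  4.94141607e-01,  1.34604321e+00, -2.93147891e-05,
        1.30247352e+00, -9.55611820e-02]), 'joint_vel': array([-5.76406254e-04, -9.04549074e-04,  9.48377654e-04,  8.08994669e-04,
        1.12079702e-03, -2.20894909e-05]), 'tau': array([ 1.57943901e-03, -8.80245638e+01, -3.82542658e+01,  7.04925391e-02,
        4.79628181e-02, -1.31062898e-04]), 'ee_pos': array([221.66784966, 584.02662973, 213.39389053]), 'orientation': array([-1.32087435e-04,  1.80369330e-01,  9.83598811e-01, -5.16405315e-04]), 'contact_force': array([0.20396571, 0.02890837, 0.5229931 ]), 'moment': array([ 0.00852749,  0.00549888, -0.000481  ]), 'finger_force': 0.0, 'grip_width': 90.94611113478125}
```

View pics/scene0.png

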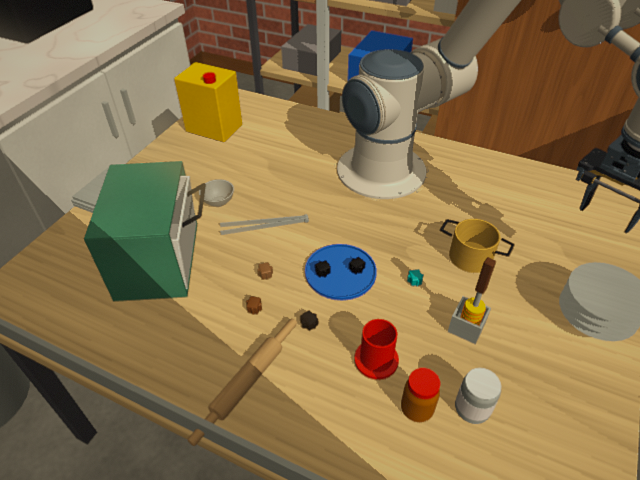

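View pics/side0.png

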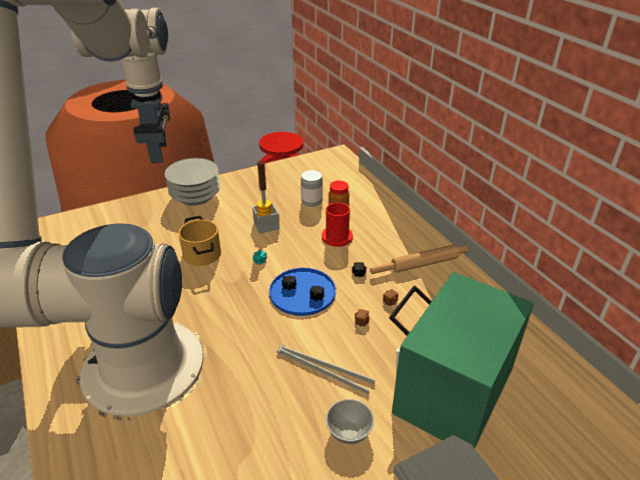

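Scene view: black lumps at (322,269) and (357,265) on the plate and at (309,320) on the counter. The brown lumps at (264,270) and (254,304) and the turquoise one at (415,277) are not meant. The holder is at (378,350), the caddy and brush at (470,315), and the bin at (150,230) with its handle at about (195,203). Next I'll measure these and check an enlarged crop.

```bash
python3 - <<'E'
from h import *
C=[]
for n in('scene0','side0'):
    d=load(n);W=world(d);c=d['color'].astype(int);r,g,b=c[...,0],c[...,1],c[...,2]
    def rep(nm,m,zmin,zmax,minpx=15):
        m=m&(W[...,2]>zmin)&(W[...,2]<zmax)
        k,l,st,ce=cv2.connectedComponentsWithStats(m.astype(np.uint8))
        for i in range(1,k):
            if st[i,4]<minpx: continue
            P=W[l==i]; print(n,nm,st[i,4],ce[i].round(),'lo',np.percentile(P,3,0).round(),'hi',np.percentile(P,97,0).round(),'med',np.median(P,0).round())
    mx=c.max(-1)
    xr=(W[...,0]>150)&(W[...,0]<1000)&(abs(W[...,1])<700)
    rep('dark',(mx<60)&xr,4,60)
    rep('brown',(r>60)&(r<190)&(g<0.62*r)&(b<0.5*g+25)&xr&(mx<150),4,50)
    rep('red',(r>120)&(g<50)&(b<60)&xr,20,140,60)
    rep('redrim',(r>100)&(g<50)&(b<60)&xr,100,112,10)
    rep('grip',(mx<110)&(r>g+15)&xr,150,240,20)
    rep('yellow',(r>150)&(g>100)&(b<60)&xr,62,110,20)
    rep('blue',(b>120)&(r<70)&xr,2,30,60)
    rep('greenroof',(g>r+25)&(g>b+15)&xr,208,225,60)
    rep('green',(g>r+25)&(g>b+15)&xr,5,225,60)
    rep('handle',(mx<70)&xr,120,225,10)
    rep('turq',(b>90)&(g>90)&(r<70)&xr,4,40,10)
a=load('scene0')['color'][:,:,::-1];s=a[235:335,235:375];s=cv2.resize(s,None,fx=4,fy=4,interpolation=2)
q=load('side0')['color'][:,:,::-1][245:325,255:405];q=cv2.resize(q,(s.shape[1],299),interpolation=2)
cv2.imwrite('pics/crop1.png',s); cv2.imwrite('pics/crop2.png',q)
E
```

```text
scene0 dark 192 [357. 265.] lo [401.  75.  12.] hi [432. 107.  34.] med [421.  93.  29.]
scene0 dark 186 [322. 269.] lo [449.   2.  12.] hi [480.  35.  36.] med [467.  20.  30.]
scene0 dark 789 [136. 291.] lo [ 692. -399.    6.] hi [ 751. -294.   58.] med [ 723. -348.   33.]
scene0 dark 234 [309. 320.] lo [600.  40.  10.] hi [630.  73.  29.] med [618.  58.  25.]
scene0 dark 18 [403. 401.] lo [717. 312.  18.] hi [725. 316.  56.] med [721. 315.  34.]
scene0 brown 204 [254. 305.] lo [614. -95.   8.] hi [646. -65.  30.] med [633. -77.  26.]
scene0 brown 176 [379. 340.] lo [603. 203.  14.] hi [617. 244.  49.] med [606. 221.  35.]
scene0 brown 184 [363. 358.] lo [628. 183.  10.] hi [673. 230.  48.] med [665. 207.  24.]
scene0 brown 311 [386. 370.] lo [629. 238.   7.] hi [677. 274.  39.] med [661. 259.  13.]
scene0 brown 30 [362. 371.] lo [667. 192.   7.] hi [685. 234.  13.] med [682. 213.  10.]
scene0 brown 322 [417. 413.] lo [715. 319.   8.] hi [736. 374.  49.] med [732. 348.  29.]
scene0 red 904 [378. 344.] lo [604. 197.  29.] hi [673. 263. 106.] med [655. 231.  80.]
scene0 red 748 [424.
[... 4063 characters left out ...]
lo [ 499. -496.  191.] hi [ 503. -489.  210.] med [ 501. -491.  202.]
side0 handle 14 [462. 388.] lo [ 499. -497.  173.] hi [ 504. -490.  185.] med [ 502. -492.  178.]
side0 handle 12 [468. 396.] lo [ 505. -512.  156.] hi [ 512. -502.  174.] med [ 509. -504.  166.]
side0 turq 55 [260. 255.] lo [364. 211.  20.] hi [393. 238.  28.] med [382. 223.  24.]
side0 turq 56 [274. 297.] lo [344.  22.   4.] hi [366. 100.  14.] med [354.  61.   7.]
side0 turq 10 [334. 293.] lo [492. -11.   4.] hi [508.  13.  14.] med [500.   3.   6.]
side0 turq 19 [325. 304.] lo [434. -36.   4.] hi [483. -17.  15.] med [464. -30.  10.]
side0 turq 17 [287. 309.] lo [357. -13.   4.] hi [375.  21.  13.] med [366.   3.   8.]
```

View pics/crop1.png

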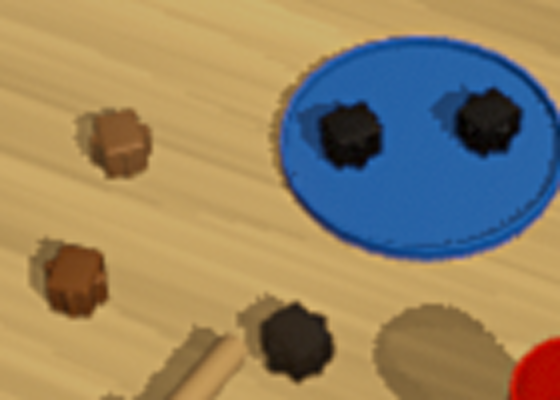

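Crop: exactly three black lumps, at about (350,133) and (488,121) on the plate and (297,342) by the belan tip. The two lumps on the left are brown, so they stay. Next is the bin pose, and the shift to a viewpoint above the brush.

```bash
cat >> h.py <<'E'
from scipy.spatial.transform import Rotation as Ro
def axes():
    s=bot.state();q=s['orientation'];return s,Ro.from_quat([q[1],q[2],q[3],q[0]]).as_matrix()
def to(x,y,z,yaw=None):
    """tool shift (m) and turn (deg) from measured pose; yaw= direction of finger line"""
    s,M=axes();sh=M.T@(np.array([x,y,z])-s['ee_pos'])/1000
    cur=np.degrees(np.arctan2(M[1,1],M[0,1]));
    t=0 if yaw is None else -((yaw-cur+90)%180-90)
    print('at',s['ee_pos'].round(1),'yaw',cur.round(1),'j6',s['joints'][5].round(2),'F',s['contact_force'].round(1),'w',round(s['grip_width'],1),'SHIFT',sh.round(4),'TURN',round(t,1))
E
python3 - <<'E'
from h import *
for n in('scene0','side0'):
    d=load(n);W=world(d);c=d['color'].astype(int);r,g,b=c[...,0],c[...,1],c[...,2]
    m=(g>r+25)&(g>b+15)&(W[...,2]>208)&(W[...,2]<224)&(W[...,1]<-200)
    P=W[m][:,:2].astype(np.float32);print(n,cv2.minAreaRect(P),cv2.boxPoints(cv2.minAreaRect(P)).round().tolist())
    mx=c.max(-1);m=(mx<60)&(W[...,2]>190)&(W[...,2]<215)&(W[...,1]<-230)&(W[...,1]>-345)&(W[...,0]<610)
    P=W[m];print('handle top',len(P),P[::max(1,len(P)//14)].round().tolist())
    m=(r>110)&(g<50)&(b<60)&(abs(W[...,2]-104)<4)&(W[...,1]<290)&(W[...,0]>550);P=W[m][:,:2].astype(np.float32);print('rim',cv2.minEnclosingCircle(P))
    m=(mx<110)&(r>g+15)&(W[...,2]>140)&(W[...,2]<240)&(W[...,1]>350)&(W[...,1]<420)&(W[...,0]>420)
    P=W[m]
    for z in(150,170,190,210):
        Q=P[abs(P[:,2]-z)<10];print('grip',z,Q.mean(0).round(1))
to(465,381,340)
E
```

```text
scene0 ((598.1470947265625, -389.075927734375), (265.022216796875, 180.56590270996094), 29.182218551635742) [[438.0, -375.0], [526.0, -533.0], [758.0, -403.0], [670.0, -246.0]]
handle top 32 [[-800.0, -263.0, 196.0], [-814.0, -259.0, 192.0], [-804.0, -256.0, 192.0], [560.0, -242.0, 196.0], [567.0, -237.0, 200.0], [568.0, -237.0, 198.0], [572.0, -234.0, 200.0], [577.0, -232.0, 201.0], [579.0, -243.0, 196.0], [577.0, -239.0, 196.0], [576.0, -234.0, 197.0], [581.0, -245.0, 194.0], [579.0, -241.0, 193.0], [578.0, -235.0, 195.0], [581.0, -243.0, 191.0], [586.0, -248.0, 190.0]]
rim ((637.29150390625, 229.7520294189453), 36.0064697265625)
grip 150 [475.8 384.9 150.6]
grip 170 [475.4 385.6 170.2]
grip 190 [475.3 385.4 190.3]
grip 210 [475.4 385.3 210.2]
side0 ((593.6084594726562, -392.601318359375), (264.75244140625, 180.29592895507812), 29.445850372314453) [[434.0, -379.0], [523.0, -536.0], [753.0, -406.0], [665.0, -249.0]]
handle top 164 [[570.0, -237.0, 197.0], [561.0, -246.0, 200.0], [570.0, -246.0, 193.0], [573.0, -252.0, 193.0], [550.0, -254.0, 199.0], [542.0, -259.0, 198.0], [534.0, -263.0, 195.0], [520.0, -272.0, 200.0], [512.0, -276.0, 199.0], [502.0, -280.0, 198.0], [490.0, -284.0, 198.0], [490.0, -288.0, 196.0], [475.0, -294.0, 199.0], [478.0, -299.0, 197.0], [474.0, -301.0, 192.0]]
rim ((631.6370849609375, 224.7276611328125), 40.2296142578125)
grip 150 [458.8 374.7 149.7]
grip 170 [458.1 374.9 169.2]
grip 190 [459.1 374.9 189. ]
grip 210 [458.7 375.3 210.7]
at [221.7 584.  213.4] yaw 69.2 j6 -0.1 F [0.2 0.  0.5] w 90.9 SHIFT [-0.2995 -0.1036 -0.1265] TURN 0
```

```bash
python3 -m inch '-.03 -.01 -.014 0;-.03 -.01 -.014 0;-.03 -.01 -.014 0;-.03 -.01 -.014 0;-.03 -.01 -.014 0;-.03 -.01 -.014 0;-.03 -.01 -.014 0;-.03 -.01 -.014 0;-.03 -.01 -.014 0;-.03 -.01 0 0' 1; python3 -m inch '0 0 0 0;0 0 0 0'
python3 - <<'E'
from h import *
d=snap('wrist','w0');to(467,380,340);print(d['t'],d['R'].round(2).tolist(),d['fx'])
print(proj(d,[467,380,224]),proj(d,[634,227,105]))
E
```

```text
time_s: 1.1
ee_pos: [468.2, 383.7, 341.6]
orientation: [0.001, 0.18, 0.984, 0.001]
contact_force: [1.0, 0.3, -0.3]
grip_width: 91.3
finger_force: 0.0
time_s: 1.3
ee_pos: [466.8, 384.0, 339.4]
orientation: [-0.0, 0.181, 0.983, -0.0]
contact_force: [-1.3, 0.7, 0.1]
grip_width: 91.2
finger_force: 0.0
at [466.3 384.5 339.5] yaw 69.2 j6 -0.62 F [ 0.3 -0.3  0.1] w 91.4 SHIFT [-0.0023 -0.004  -0.0005] TURN 0
[-524.03478294 -350.6717113   432.18382501] [[0.36, 0.93, -0.0], [0.9, -0.34, 0.26], [0.25, -0.09, -0.96]] 334.1620420810947
(np.float64(317.08822556237163), np.float64(239.11232034991647)) (np.float64(258.9967118979368), np.float64(361.17601083612715))
```

View pics/w0.png

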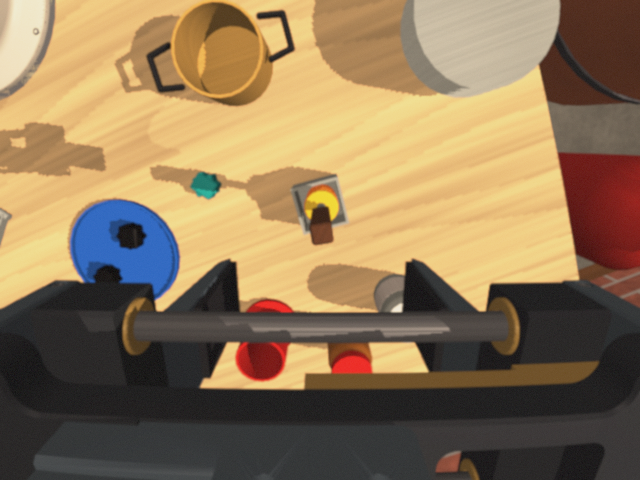

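Wrist view: grip top at about (321,232), with the caddy below it at (320,205). The top face is turned only slightly against the image axes, so I'll measure it there.

```bash
python3 - <<'E'
from h import *
d=load('w0');W=world(d)
v,u=np.mgrid[0:480,0:640]
m=(W[...,2]>216)&(W[...,2]<235)&(abs(u-320)<40)&(abs(v-225)<45)
P=W[m][:,:2].astype(np.float32);print(len(P),P.mean(0),cv2.minAreaRect(P))
m=(W[...,2]>52)&(W[...,2]<66)&(abs(u-320)<40)&(abs(v-205)<45)
P=W[m][:,:2].astype(np.float32);print(len(P),P.mean(0),cv2.minAreaRect(P))
E
```

```text
487 [463.08725 385.12683] ((463.8709716796875, 384.8993835449219), (19.872417449951172, 20.352705001831055), 78.90471649169922)
565 [459.3786  383.76797] ((465.64599609375, 382.2810974121094), (66.23758697509766, 66.36609649658203), 84.17918395996094)
```

```bash
python3 -m inch '.002 -.001 0 -5;0 0 0.01 -4.7;0 0 .02 0;0 0 .025 0;0 0 .025 0;0 0 .025 0;0 0 .025 0;0 0 .025 0;0 0 .022 0;0 0 0 0' 1; python3 -m inch '0 0 0 0;0 0 0 0;0 0 0 0;0 0 0 0;0 0 0 0;0 0 0 0;0 0 0 0;0 0 0 0' 0
python3 -c "
from h import *
to(465,383,300)"
```

```text
time_s: 2.35
ee_pos: [462.1, 383.9, 160.2]
orientation: [-0.002, 0.096, 0.995, -0.002]
contact_force: [-1.6, -0.3, 0.9]
grip_width: 91.2
finger_force: 0.0
time_s: 3.15
ee_pos: [464.6, 384.1, 162.9]
orientation: [-0.0, 0.097, 0.995, -0.0]
contact_force: [-0.0, 0.5, -0.1]
grip_width: 30.2
finger_force: 0.0
at [464.6 384.1 162.9] yaw 78.9 j6 -0.79 F [-0.   0.5 -0.1] w 30.2 SHIFT [-0.0006 -0.001  -0.1371] TURN 0
```

```bash
python3 -m inch '0 0 0 0;0 0 0 0;0 0 0 0;0 0 0 0;0 0 0 0;0 0 0 0' 0;python3 -m inch '0 0 -.01 0;0 0 -.015 0;0 0 -.02 0;0 0 -.02 0;0 0 -.02 0;0 0 -.02 0;0 0 -.02 0;0 0 -.015 0;0 0 0 0;0 0 0 0'
python3 - <<'E'
from h import *
to(634,227,303)
d=snap('scene','s1');W=world(d);e=snap('side','e1');V=world(e)
for n,d,W in(('scene',d,W),('side',e,V)):
    c=d['color'].astype(int);r,g,b=c[...,0],c[...,1],c[...,2];mx=c.max(-1)
    m=(r>150)&(g>80)&(b<70)&(W[...,2]>120)&(W[...,2]<260)&(W[...,1]>320)&(W[...,0]>380)&(W[...,0]<540)
    P=W[m];print(n,len(P),np.percentile(P,[3,50,97],axis=0).round().tolist())
cv2.imwrite('pics/s1c.png',cv2.resize(load('s1')['color'][150:400,330:630,::-1],None,fx=2,fy=2))
E
```

```text
time_s: 3.75
ee_pos: [464.5, 384.1, 162.9]
orientation: [-0.0, 0.097, 0.995, -0.0]
contact_force: [-0.4, -0.2, -2.2]
grip_width: 20.0
finger_force: 30.0
time_s: 4.75
ee_pos: [464.5, 384.1, 302.9]
orientation: [0.0, 0.097, 0.995, 0.0]
contact_force: [0.2, -0.3, -1.0]
grip_width: 19.5
finger_force: 30.0
at [464.5 384.1 302.9] yaw 78.9 j6 -0.79 F [ 0.2 -0.3 -1. ] w 19.5 SHIFT [-0.1966 -0.1216 -0.    ] TURN 0
scene 601 [[454.0, 368.0, 151.0], [482.0, 392.0, 208.0], [489.0, 407.0, 226.0]]
side 245 [[438.0, 359.0, 149.0], [448.0, 368.0, 202.0], [478.0, 391.0, 224.0]]
```

View pics/s1c.png

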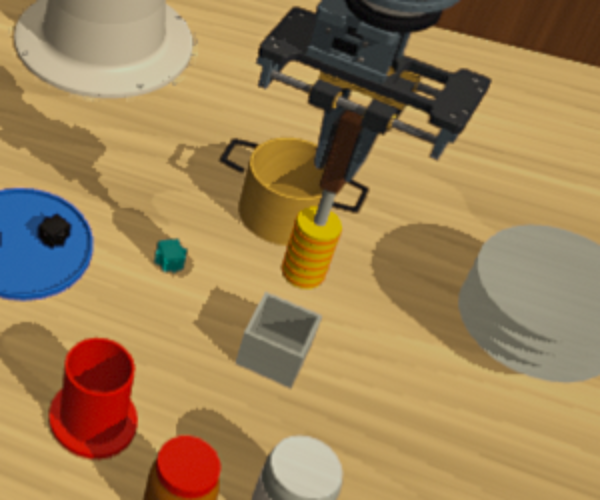

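Crop: the brush hangs straight with its tip clear of the caddy, and the holder stands free at left. I'll refine the holder and caddy centres using the wrist depth.

```bash
python3 - <<'E'
from h import *
from scipy.optimize import least_squares
for n in('w0','scene0','side0','s1','e1'):
    d=load(n);W=world(d);c=d['color'].astype(int);r,g,b=c[...,0],c[...,1],c[...,2]
    m=(r>90)&(g<60)&(b<70)&(abs(W[...,2]-105)<4)&(np.hypot(W[...,0]-634,W[...,1]-228)<55)
    P=W[m]
    f=lambda p:np.hypot(P[:,0]-p[0],P[:,1]-p[1])-34
    print(n,len(P),least_squares(f,[634,228],loss='soft_l1').x.round(1),P[:,2].mean().round(1))
    m=(abs(W[...,2]-60)<4)&(np.hypot(W[...,0]-465,W[...,1]-382)<55)
    P=W[m][:,:2].astype(np.float32);print('caddy',len(P),cv2.minAreaRect(P)) if len(P)>4 else 0
E
```

```text
w0 198 [632.8 228.3] 102.8
caddy 494 ((465.6579284667969, 382.281494140625), (66.23710632324219, 66.34343719482422), 84.1826400756836)
scene0 203 [637.4 228.7] 104.5
caddy 229 ((468.24822998046875, 384.0025329589844), (66.41844177246094, 70.67033386230469), 84.63980865478516)
side0 60 [631. 223.] 103.5
caddy 99 ((462.4814453125, 376.528564453125), (73.44093322753906, 70.26643371582031), 84.23129272460938)
s1 206 [637.7 228.7] 104.4
caddy 240 ((469.4557189941406, 383.91845703125), (66.4908676147461, 72.56451416015625), 84.55988311767578)
e1 59 [631.9 223.2] 103.4
caddy 89 ((462.94268798828125, 377.8775634765625), (78.51531219482422, 70.23123168945312), 83.81102752685547)
```

```bash
python3 -m inch '-.015 -.009 0 0;-.028 -.0175 0 0;-.028 -.0175 0 0;-.028 -.0175 0 0;-.028 -.0175 0 0;-.028 -.0175 0 0;-.026 -.016 0 0;-.015 -.009 0 0;0 0 0 0;0 0 0 0'
python3 - <<'E'
from h import *
to(633.5,227.5,246)
d=snap('scene','s2');e=snap('side','e2')
cv2.imwrite('pics/s2c.png',np.hstack([cv2.resize(d['color'][230:430,280:480,::-1],None,fx=2,fy=2),cv2.resize(e['color'][120:320,240:440,::-1],None,fx=2,fy=2)]))
for n,d in(('scene',d),('side',e)):
    W=world(d);c=d['color'].astype(int);r,g,b=c[...,0],c[...,1],c[...,2]
    m=(r>150)&(g>80)&(b<70)&(W[...,2]>112)&(W[...,2]<260)&(np.hypot(W[...,0]-633,W[...,1]-228)<60)
    P=W[m];print(n,len(P),np.percentile(P,[3,50,97],axis=0).round().tolist())
E
```

```text
time_s: 5.85
ee_pos: [633.3, 227.0, 302.3]
orientation: [-0.001, 0.097, 0.995, -0.0]
contact_force: [0.0, 0.6, -1.6]
grip_width: 20.2
finger_force: 30.0
at [633.3 227.  302.3] yaw 78.9 j6 -1.12 F [ 0.   0.6 -1.6] w 20.2 SHIFT [-0.0001  0.0005  0.0563] TURN 0
scene 738 [[622.0, 209.0, 151.0], [649.0, 235.0, 207.0], [657.0, 250.0, 225.0]]
side 255 [[609.0, 203.0, 148.0], [617.0, 214.0, 198.0], [644.0, 239.0, 224.0]]
```

View pics/s2c.png

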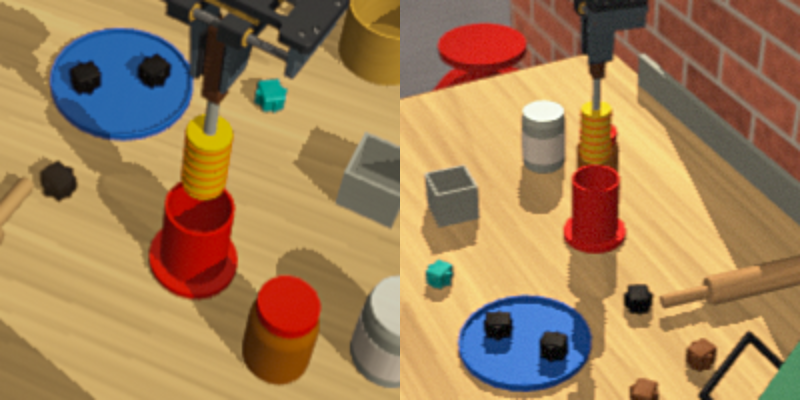

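The brush head is centred over the holder in both views. I'll do the first stroke and check the forces.

```bash
python3 -m inch '0 0 .02 0;0 0 .02 0;0 0 .02 0;0 0 .02 0;0 0 .02 0;0 0 .02 0;0 0 .007 0;0 0 0 0;0 0 0 0;0 0 0 0'
python3 - <<'E'
from h import *
to(633.5,227.5,246);d=snap('side','e3');W=world(d);c=d['color'].astype(int);r,g,b=c[...,0],c[...,1],c[...,2]
m=(r>140)&(g>90)&(b<70)&(W[...,2]>50)&(W[...,2]<160)&(np.hypot(W[...,0]-633,W[...,1]-228)<50)
print(m.sum(),W[m][:,2].max(),np.percentile(W[m],[3,50,97],axis=0).round())
E
```

```text
time_s: 6.95
ee_pos: [634.1, 227.5, 177.2]
orientation: [0.001, 0.097, 0.995, 0.0]
contact_force: [-0.1, 0.4, -1.4]
grip_width: 20.1
finger_force: 30.0
at [634.1 227.5 177.2] yaw 78.9 j6 -1.12 F [-0.1  0.4 -1.4] w 20.1 SHIFT [ 0.0004 -0.0001 -0.0688] TURN 0
101 113.8723051563991 [[613. 197.  81.]
 [630. 223.  96.]
 [655. 258. 104.]]
```

```bash
python3 -m inch '0 0 .004 0;0 0 0 0;0 0 0 0;0 0 -.018 0;0 0 -.018 0;0 0 -.018 0;0 0 -.018 0;0 0 0 0;0 0 0 0;0 0 0 0'
python3 -m inch '0 0 .018 0;0 0 .018 0;0 0 .018 0;0 0 .018 0;0 0 0 0;0 0 0 0;0 0 0 0;0 0 0 0'
python3 -c "
from h import *
to(633.5,227.5,246);d=snap('side','e4');W=world(d);c=d['color'].astype(int);r,g,b=c[...,0],c[...,1],c[...,2]
m=(r>140)&(g>90)&(b<70)&(W[...,2]>50)&(W[...,2]<160)&(np.hypot(W[...,0]-633,W[...,1]-228)<50)
print(m.sum(),np.percentile(W[m],[3,50,97],axis=0).round())
"
```

```text
time_s: 8.0
ee_pos: [633.0, 227.0, 242.6]
orientation: [-0.001, 0.097, 0.995, -0.0]
contact_force: [-0.7, 0.5, -1.4]
grip_width: 20.1
finger_force: 30.0
time_s: 8.8
ee_pos: [633.6, 227.2, 172.0]
orientation: [0.0, 0.097, 0.995, 0.0]
contact_force: [0.3, -0.6, -1.3]
grip_width: 19.7
finger_force: 30.0
at [633.6 227.2 172. ] yaw 78.9 j6 -1.12 F [ 0.3 -0.6 -1.3] w 19.7 SHIFT [ 0.0001  0.0003 -0.074 ] TURN 0
87 [[609. 197.  83.]
 [630. 221.  94.]
 [655. 257. 105.]]
```

```bash
python3 -m inch '0 0 -.018 0;0 0 -.018 0;0 0 -.018 0;0 0 -.018 0;0 0 0 0;0 0 0 0;0 0 0 0'
python3 -m inch '0 0 .018 0;0 0 .018 0;0 0 .018 0;0 0 .018 0;0 0 0 0;0 0 0 0;0 0 0 0;0 0 0 0'
python3 -m inch '0 0 -.018 0;0 0 -.018 0;0 0 -.018 0;0 0 -.018 0;0 0 0 0;0 0 0 0;0 0 0 0'
python3 -c "
from h import *
to(466,382.5,303);d=snap('side','e5');W=world(d);c=d['color'].astype(int);r,g,b=c[...,0],c[...,1],c[...,2]
m=(r>140)&(g>90)&(b<70)&(W[...,2]>50)&(W[...,2]<260)&(np.hypot(W[...,0]-633,W[...,1]-228)<50)
print(m.sum(),np.percentile(W[m],[3,50,97],axis=0).round())
"
```

```text
time_s: 9.55
ee_pos: [633.0, 227.1, 242.7]
orientation: [-0.001, 0.097, 0.995, -0.0]
contact_force: [-1.1, 0.8, -2.1]
grip_width: 19.8
finger_force: 30.0
time_s: 10.35
ee_pos: [633.8, 227.3, 172.5]
orientation: [0.0, 0.097, 0.995, 0.0]
contact_force: [0.4, -0.8, -2.2]
grip_width: 19.8
finger_force: 30.0
time_s: 11.05
ee_pos: [633.0, 227.0, 242.8]
orientation: [-0.001, 0.097, 0.995, -0.0]
contact_force: [-0.2, 0.1, -1.3]
grip_width: 20.1
finger_force: 30.0
at [633.  227.  242.8] yaw 78.9 j6 -1.12 F [-0.2  0.1 -1.3] w 20.1 SHIFT [ 0.1939  0.1204 -0.06  ] TURN 0
236 [[609. 202.  96.]
 [619. 214. 148.]
 [651. 238. 168.]]
```

```bash
python3 -m inch '0 0 -.015 0;0 0 -.02 0;0 0 -.02 0;0 0 -.005 0;.014 .009 0 0;.028 .0175 0 0;.028 .0175 0 0;.028 .0175 0 0;.028 .0175 0 0;.028 .0175 0 0'
python3 -m inch '.024 .0145 0 0;.015 .009 0 0;0 0 0 0;0 0 0 0;0 0 0 0;0 0 0 0'
python3 - <<'E'
from h import *
to(465,383.2,162.9)
for n,d in(('scene',snap('scene','s6')),('side',snap('side','e6'))):
    W=world(d);c=d['color'].astype(int);r,g,b=c[...,0],c[...,1],c[...,2]
    m=(r>150)&(g>80)&(b<70)&(W[...,2]>112)&(W[...,2]<260)&(np.hypot(W[...,0]-465,W[...,1]-383)<60)
    P=W[m];print(n,len(P),np.percentile(P,[3,50,97],axis=0).round().tolist())
E
```

```text
time_s: 12.1
ee_pos: [498.6, 352.4, 302.3]
orientation: [-0.001, 0.096, 0.995, -0.001]
contact_force: [1.0, 1.0, -1.9]
grip_width: 19.7
finger_force: 30.0
time_s: 12.7
ee_pos: [467.9, 381.4, 303.7]
orientation: [-0.0, 0.097, 0.995, -0.0]
contact_force: [-0.2, -0.4, -2.6]
grip_width: 20.0
finger_force: 30.0
at [467.9 381.4 303.7] yaw 78.8 j6 -0.79 F [-0.2 -0.4 -2.6] w 20.0 SHIFT [0.0032 0.0012 0.1408] TURN 0
scene 600 [[458.0, 365.0, 155.0], [485.0, 389.0, 211.0], [493.0, 404.0, 230.0]]
side 248 [[442.0, 356.0, 152.0], [452.0, 366.0, 204.0], [481.0, 392.0, 228.0]]
```

```bash
python3 -m inch '.003 .001 .01 0;0 0 .02 0;0 0 .02 0;0 0 .02 0;0 0 .02 0;0 0 .02 0;0 0 .015 0;0 0 .01 0;0 0 .003 0;0 0 0 0'
python3 -m inch '0 0 0 0;0 0 0 0;0 0 0 0'
```

```text
time_s: 13.8
ee_pos: [464.4, 383.6, 165.7]
orientation: [-0.0, 0.097, 0.995, -0.0]
contact_force: [-0.3, -0.6, -1.0]
grip_width: 20.1
finger_force: 30.0
time_s: 14.1
ee_pos: [464.7, 383.8, 166.5]
orientation: [0.0, 0.097, 0.995, 0.0]
contact_force: [-0.1, -0.1, -1.8]
grip_width: 20.0
finger_force: 30.0
```

```bash
python3 -m inch '0 0 .002 0;0 0 .002 0;0 0 0 0;0 0 0 0'
python3 -m inch '0 0 0 0;0 0 0 0;0 0 0 0;0 0 0 0;0 0 0 0;0 0 0 0;0 0 0 0;0 0 0 0' 1
python3 -m inch '0 0 -.015 0;0 0 -.03 0;0 0 -.03 0;0 0 -.03 0;0 0 -.03 0;0 0 -.03 0;0 0 -.02 0;0 0 0 0'
python3 - <<'E'
from h import *
to(531,-276,330,119.3)
for n,d in(('scene',snap('scene','s7')),('side',snap('side','e7'))):
    W=world(d);c=d['color'].astype(int);r,g,b=c[...,0],c[...,1],c[...,2];mx=c.max(-1)
    m=(mx<110)&(r>g+15)&(W[...,2]>140)&(W[...,2]<240)&(np.hypot(W[...,0]-465,W[...,1]-383)<50)
    P=W[m];print(n,P[:,2].max().round())
    for z in(150,180,210):print(P[abs(P[:,2]-z)<10].mean(0).round(1))
E
```

```text
time_s: 14.5
ee_pos: [464.4, 383.6, 161.8]
orientation: [-0.0, 0.097, 0.995, -0.0]
contact_force: [0.2, -0.1, -1.0]
grip_width: 19.8
finger_force: 30.0
time_s: 15.3
ee_pos: [464.5, 383.7, 161.9]
orientation: [-0.0, 0.097, 0.995, 0.0]
contact_force: [0.2, -0.7, 0.4]
grip_width: 81.1
finger_force: 0.0
time_s: 16.1
ee_pos: [465.3, 384.3, 349.9]
orientation: [0.002, 0.097, 0.995, 0.002]
contact_force: [-0.5, -0.1, -0.3]
grip_width: 91.2
finger_force: 0.0
at [465.3 384.3 349.9] yaw 78.9 j6 -0.79 F [-0.5 -0.1 -0.3] w 91.2 SHIFT [-0.1913 -0.6354  0.0184] TURN -40.4
scene 228.0
[475.7 383.4 150.5]
[475.7 383.9 180.1]
[476.  383.7 209.9]
side 225.0
[458.7 373.  150.3]
[459.1 374.  179.6]
[459.7 374.3 211.6]
```

Brush stands upright, released, grip top at about 226 mm. Now to the bin.

```bash
python3 -m inch '-.008 -.025 0 0;-.0125 -.0415 0 0;-.0125 -.0415 0 0;-.0125 -.0415 0 0;-.0125 -.0415 0 0;-.0125 -.0415 0 0;-.0125 -.0415 0 0;-.0125 -.0415 0 0;-.0125 -.0415 0 0;-.0125 -.0415 0 0' 1
python3 -m inch '-.0125 -.0415 0 0;-.0125 -.0415 0 0;-.0125 -.0415 0 0;-.0125 -.0415 0 0;-.0125 -.0415 0 0;-.0125 -.0415 0 0;-.008 -.028 0 0;0 0 0 0' 1
python3 -m inch '0 0 0 8.2;0 0 0 8.2;0 0 0 8.2;0 0 0 8.2;0 0 0 8.2;0 0 0 8.2;0 0 0 8.2;0 0 0 8.2;0 0 0 8.2;0 0 0 8.2' 1
python3 -m inch '0 0 0 8.2;0 0 0 8.2;0 0 0 8.2;0 0 0 8.2;0 0 0 8.2;0 0 0 8.2;0 0 0 8.2;0 0 0 0;0 0 0 0' 1
python3 - <<'E'
from h import *
to(531,-276,330,-60.7);d=snap('wrist','w1');print(proj(d,[531,-276,199]),proj(d,[552,-312.5,14]))
E
```

```text
time_s: 17.2
ee_pos: [505.4, -32.3, 345.6]
orientation: [-0.001, 0.097, 0.995, 0.0]
contact_force: [0.4, -1.3, -0.6]
grip_width: 91.2
finger_force: 0.0
time_s: 18.0
ee_pos: [533.6, -321.7, 344.5]
orientation: [-0.001, 0.098, 0.995, 0.0]
contact_force: [-0.4, 0.5, 0.1]
grip_width: 91.2
finger_force: 0.0
time_s: 19.0
ee_pos: [533.9, -317.4, 345.6]
orientation: [-0.001, 0.728, 0.686, -0.0]
contact_force: [-0.8, 0.9, -0.3]
grip_width: 90.9
finger_force: 0.0
time_s: 19.9
ee_pos: [534.1, -317.8, 346.2]
orientation: [-0.001, 0.966, 0.257, -0.0]
contact_force: [0.6, 0.3, -0.5]
grip_width: 91.3
finger_force: 0.0
at [ 534.1 -317.8  346.2] yaw -60.2 j6 0.42 F [ 0.6  0.3 -0.5] w 91.3 SHIFT [ 0.0181 -0.0378  0.0162] TURN 0.5
(np.float64(282.0030859334188), np.float64(207.7467772783092)) (np.float64(324.2921425622882), np.float64(186.13467094400812))
```

View pics/w1.png

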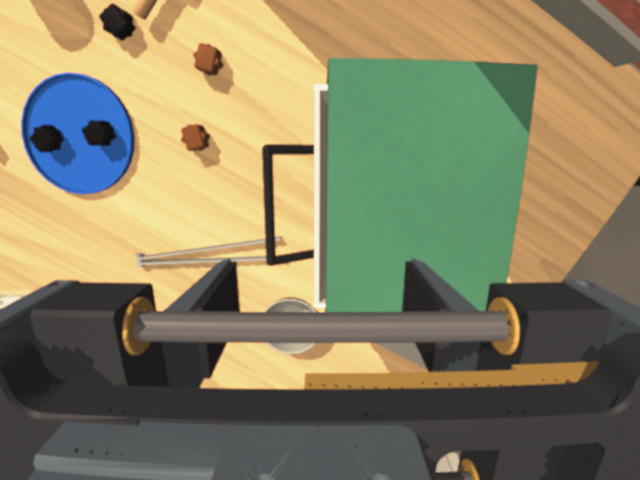

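Wrist view: black bar from (268,148) to (270,262), its middle at about (269,205). The bin is shut, with the chimta at (205,252) under the bar end, lying low.

```bash
python3 - <<'E'
from h import *
d=load('w1');W=world(d);mx=d['color'].max(-1)
v,u=np.mgrid[0:480,0:640]
m=(mx<60)&(abs(u-269)<12)&(v>144)&(v<266)&(W[...,2]>185)&(W[...,2]<215)
P=W[m].astype(np.float32);print(len(P),P.mean(0),cv2.minAreaRect(P[:,:2].copy()),P[:,2].max())
m=(abs(W[...,2]-216)<4)&(u>300);P=W[m].astype(np.float32);print(cv2.minAreaRect(P[:,:2].copy()))
for t in((528,-277),(525,-280)):to(*t,330,-60.7)
E
```

```text
885 [ 529.0194  -263.50684  198.21904] ((526.4840087890625, -267.30035400390625), (114.55938720703125, 14.354095458984375), 28.220338821411133) 201.3694
((608.6822509765625, -384.2100830078125), (231.45835876464844, 180.83985900878906), 29.755474090576172)
at [ 534.1 -317.9  346.4] yaw -60.2 j6 0.42 F [-0.3 -0.  -0.2] w 91.3 SHIFT [ 0.015  -0.0386  0.0164] TURN 0.5
at [ 534.1 -317.9  346.4] yaw -60.2 j6 0.42 F [-0.3 -0.  -0.2] w 91.3 SHIFT [ 0.0109 -0.0374  0.0164] TURN 0.5
```

```bash
python3 -c "
from h import *
to(526.5,-267.3,230,-61.3)"
python3 -m inch '.005 -.02 .02 1;.005 -.02 .02 0;.002 -.007 .02 0;0 0 .02 0;0 0 .02 0;0 0 .01 0;0 0 0 0;0 0 0 0;0 0 0 0' .44
python3 -c "
from h import *
to(526.5,-267.3,179,-61.3)"
```

```text
at [ 534.1 -317.9  346.4] yaw -60.2 j6 0.42 F [-0.3 -0.  -0.2] w 91.3 SHIFT [ 0.0186 -0.0476  0.1164] TURN 1.1
time_s: 20.85
ee_pos: [522.5, -271.8, 237.9]
orientation: [0.001, 0.969, 0.247, 0.001]
contact_force: [0.2, 0.8, 0.8]
grip_width: 40.1
finger_force: 0.0
at [ 522.5 -271.8  237.9] yaw -61.5 j6 0.49 F [0.2 0.8 0.8] w 40.1 SHIFT [ 0.0056 -0.0021  0.0589] TURN -0.2
```

```bash
python3 -m inch '.006 -.002 .02 0;0 0 .02 0;0 0 .015 0;0 0 .004 0;0 0 0 0;0 0 0 0' .44
python3 -m inch '0 0 0 0;0 0 0 0;0 0 0 0;0 0 0 0;0 0 0 0;0 0 0 0;0 0 0 0' 0
python3 -c "
from h import *
to(526.5,-267.3,179)"
```

```text
time_s: 21.45
ee_pos: [526.9, -267.2, 179.0]
orientation: [0.001, 0.969, 0.246, 0.001]
contact_force: [0.3, -0.1, 0.6]
grip_width: 40.0
finger_force: 0.0
time_s: 22.15
ee_pos: [526.4, -266.8, 178.1]
orientation: [0.0, 0.969, 0.246, 0.0]
contact_force: [-1.2, 1.4, 5.4]
grip_width: 9.0
finger_force: 30.0
at [ 526.4 -266.8  178.1] yaw -61.5 j6 0.5 F [-1.2  1.4  5.4] w 9.0 SHIFT [-0.0001  0.0005 -0.0009] TURN 0
```

```bash
python3 -m inch '0 -.0064 .0017 0;0 -.0064 .0019 0;0 -.0062 .0022 0;0 -.0062 .0023 0;0 0 0 0;0 0 0 0'
python3 -m inch '0 -.0061 .0026 0;0 -.0061 .0027 0;0 -.0059 .003 0;0 -.0058 .0032 0;0 0 0 0;0 0 0 0'
```

```text
time_s: 22.75
ee_pos: [513.8, -244.5, 169.2]
orientation: [-0.0, 0.969, 0.246, -0.001]
contact_force: [-0.4, -3.4, -7.1]
grip_width: 9.0
finger_force: 30.0
time_s: 23.35
ee_pos: [502.5, -224.3, 157.5]
orientation: [0.0, 0.969, 0.246, -0.001]
contact_force: [0.6, -10.6, -16.2]
grip_width: 9.1
finger_force: 29.9
```

```bash
python3 -m inch '0 -.0056 .006 0;0 -.0056 .0055 0;0 -.0054 .005 0;0 -.0054 .0048 0;0 0 0 0;0 0 0 0'
python3 -m inch '0 -.0051 .0048 0;0 -.0050 .0048 0;0 -.0048 .0049 0;0 -.0048 .005 0;0 0 0 0;0 0 0 0'
```

```text
time_s: 23.95
ee_pos: [490.1, -202.2, 137.0]
orientation: [-0.002, 0.969, 0.246, -0.002]
contact_force: [-13.0, 13.2, 17.4]
grip_width: 9.2
finger_force: 30.1
time_s: 24.55
ee_pos: [480.9, -185.9, 117.1]
orientation: [-0.001, 0.969, 0.246, -0.002]
contact_force: [-10.7, 2.0, 5.3]
grip_width: 8.9
finger_force: 30.1
```

```bash
python3 -c "
from h import *
d=snap('scene','s8');cv2.imwrite('pics/s8c.png',cv2.resize(d['color'][130:330,60:360,::-1],None,fx=2.5,fy=2.5))"
```

```text
(no output)
```

View pics/s8c.png

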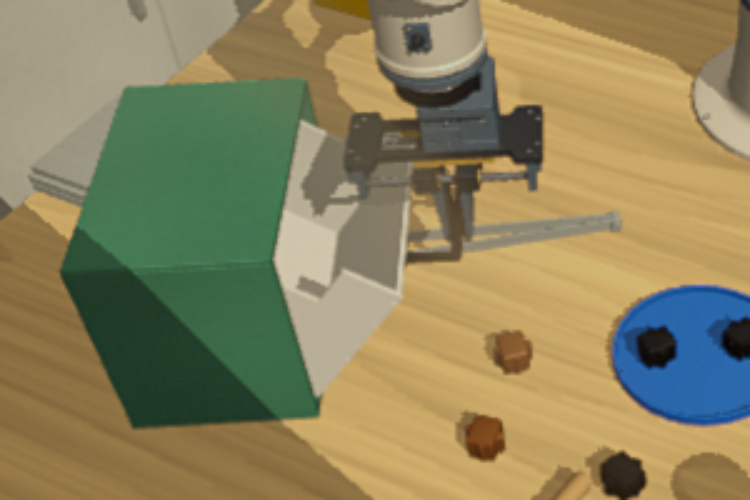

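The bin is tilted wide open. I'll release the handle, rise, and measure the lumps.

```bash
python3 -m inch '0 0 0 0;0 0 0 0;0 0 0 0;0 0 0 0;0 0 0 0;0 0 0 0' .44
python3 -m inch '0 0 -.02 0;0 0 -.04 0;0 0 -.045 0;0 0 -.045 0;0 0 -.04 0;0 0 0 0;0 0 0 0' 
cat >> h.py <<'E'
def coals(d,n=''):
    W=world(d);m=(d['color'].max(-1)<70)&(W[...,2]>6)&(W[...,2]<45)&(W[...,0]>330)&(W[...,0]<800)&(W[...,1]>-250)&(W[...,1]<300)
    k,l,st,ce=cv2.connectedComponentsWithStats(m.astype(np.uint8))
    for i in range(1,k):
        if 60<st[i,4]<3000:
            P=W[l==i];Q=P[P[:,2]>np.percentile(P[:,2],97)-7];r=cv2.minAreaRect(P[:,:2].astype(np.float32))
            print(n,ce[i].round(),st[i,4],'top',((np.percentile(Q,3,0)+np.percentile(Q,97,0))/2).round(),'all',np.round(r[0]),np.round(r[1]),round(r[2]),'z',np.percentile(P[:,2],97).round())
E
python3 - <<'E'
from h import *
coals(load('w1'),'w1');coals(snap('scene','s9'),'scene');coals(snap('side','e9'),'side');to(500,-220,330)
E
```

```text
time_s: 25.2
ee_pos: [483.1, -187.1, 117.5]
orientation: [0.0, 0.969, 0.246, 0.0]
contact_force: [0.7, -0.4, -0.8]
grip_width: 39.7
finger_force: 0.0
time_s: 25.9
ee_pos: [483.2, -187.1, 308.1]
orientation: [0.001, 0.969, 0.246, 0.001]
contact_force: [-0.9, -0.5, -1.1]
grip_width: 40.4
finger_force: 0.0
w1 [117.  22.] 724 top [609.  50.  25.] all [609.  50.] [37. 34.] 85 z 28.0
w1 [ 99. 133.] 584 top [458.  13.  31.] all [459.  12.] [34. 33.] 54 z 34.0
w1 [ 47. 138.] 608 top [412.  85.  29.] all [412.  86.] [34. 36.] 85 z 32.0
scene [357. 265.] 196 top [415.  91.  31.] all [415.  91.] [37. 35.] 1 z 34.0
scene [322. 268.] 187 top [463.  18.  33.] all [461.  16.] [39. 34.] 48 z 36.0
scene [309. 320.] 237 top [613.  55.  27.] all [613.  56.] [37. 39.] 57 z 30.0
side [359. 269.] 132 top [604.  48.  25.] all [604.  47.] [39. 35.] 84 z 29.0
side [288. 282.] 151 top [407.  82.  29.] all [406.  83.] [35. 35.] 71 z 32.0
side [316. 293.] 157 top [452.  10.  31.] all [454.  11.] [33. 34.] 63 z 34.0
at [ 482.4 -186.8  306.4] yaw -61.5 j6 0.59 F [ 0.4 -0.2 -0.5] w 40.3 SHIFT [-0.0005  0.0375 -0.0236] TURN 0
```

```bash
python3 -m inch '0 0 0 -8.3;0 0 0 -8.3;0 0 0 -8.3;0 0 0 -8.3;0 0 0 -8.3;0 0 0 -8.3;0 0 0 -8.3;0 0 0 -8.3;0 0 0 -8.3;0 0 0 -8.3' .7
python3 -m inch '0 0 0 -8.3;0 0 0 0;0 0 0 0' .7
python3 -c "
from h import *
to(458,13.5,120,30)
d=load('scene0');W=world(d)
for p in((291,321),(285,328),(276,337)):print(W[p[1],p[0]].round())
"
```

```text
time_s: 27.0
ee_pos: [482.4, -186.8, 306.0]
orientation: [-0.001, 0.56, 0.828, -0.0]
contact_force: [0.1, 0.0, 0.6]
grip_width: 64.0
finger_force: 0.0
time_s: 27.3
ee_pos: [482.7, -186.9, 306.6]
orientation: [-0.001, 0.503, 0.864, -0.0]
contact_force: [0.6, -0.5, 0.7]
grip_width: 63.9
finger_force: 0.0
at [ 482.7 -186.9  306.6] yaw 29.5 j6 -1.0 F [ 0.6 -0.5  0.7] w 63.9 SHIFT [0.1862 0.0775 0.1868] TURN -0.5
[640.  25.  30.]
[666.  23.  35.]
[691.  14.  27.]
```

```bash
python3 -m inch '.014 .006 0.01 0;.027 .011 .026 0;.027 .011 .026 0;.027 .011 .026 0;.027 .011 .026 0;.027 .011 .026 0;.025 .011 .026 0;.012 .0055 .02 0;0 0 0 0;0 0 0 0' .7
python3 -c "
from h import *
to(458,13.5,11,30);coals(snap('scene','s10'),'scene')"
```

```text
time_s: 28.3
ee_pos: [457.8, 12.7, 121.6]
orientation: [-0.0, 0.502, 0.865, -0.0]
contact_force: [-0.1, -0.6, -0.3]
grip_width: 63.4
finger_force: 0.0
at [457.8  12.7 121.6] yaw 29.7 j6 -0.62 F [-0.1 -0.6 -0.3] w 63.4 SHIFT [0.0005 0.0007 0.1106] TURN -0.3
scene [356. 265.] 196 top [414.  92.  31.] all [415.  91.] [37. 37.] 43 z 34.0
scene [322. 268.] 192 top [462.  18.  33.] all [462.  18.] [37. 33.] 44 z 36.0
scene [309. 320.] 239 top [614.  56.  27.] all [614.  56.] [37. 38.] 49 z 30.0
```

```bash
python3 -m inch '0 0 .025 0;0 0 .025 0;0 0 .025 0;0 0 .02 0;0 0 .012 0;0 0 .003 0;0 0 0 0;0 0 0 0' .7
python3 -m inch '0 0 0 0;0 0 0 0;0 0 0 0;0 0 0 0;0 0 0 0;0 0 0 0;0 0 0 0' 0
python3 -m inch '0 0 -.02 0;0 0 -.04 0;0 0 -.045 0;0 0 -.045 0;0 0 -.04 0;0 0 0 0;0 0 0 0'
python3 -c "
from h import *
to(528,-270,205,30);coals(snap('side','e10'),'side')"
```

```text
time_s: 29.15
ee_pos: [458.5, 12.5, 12.4]
orientation: [0.001, 0.502, 0.865, 0.0]
contact_force: [-0.1, -0.5, -0.2]
grip_width: 63.8
finger_force: 0.0
time_s: 29.85
ee_pos: [457.9, 12.9, 11.7]
orientation: [0.0, 0.501, 0.865, 0.0]
contact_force: [-0.8, 0.2, 6.7]
grip_width: 37.4
finger_force: 30.0
time_s: 30.55
ee_pos: [458.0, 12.9, 202.1]
orientation: [0.001, 0.501, 0.865, 0.0]
contact_force: [-0.6, 0.3, -1.0]
grip_width: 37.2
finger_force: 30.0
at [458.   12.9 202.1] yaw 29.8 j6 -0.62 F [-0.6  0.3 -1. ] w 37.2 SHIFT [-0.2803 -0.0799 -0.0027] TURN -0.2
side [359. 269.] 134 top [604.  47.  25.] all [603.  47.] [35. 35.] 72 z 29.0
side [289. 282.] 155 top [407.  82.  29.] all [406.  83.] [35. 36.] 66 z 32.0
```

```bash
python3 -m inch '-.016 -.0045 0 0;-.033 -.0095 0 0;-.035 -.01 0 0;-.035 -.01 0 0;-.035 -.01 0 0;-.035 -.01 0 0;-.035 -.01 0 0;-.033 -.009 0 0;-.016 -.004 0 0;0 0 0 0'
python3 -m inch '-.006 -.003 0 0;0 0 0.01 0;0 0 .02 0;0 0 .02 0;0 0 0 0;0 0 0 0'
python3 -c "
from h import *
to(528,-270,150,30)"
```

```text
time_s: 31.6
ee_pos: [526.5, -263.5, 199.8]
orientation: [-0.001, 0.502, 0.865, -0.0]
contact_force: [0.0, 1.2, -1.3]
grip_width: 37.5
finger_force: 30.0
time_s: 32.2
ee_pos: [526.8, -268.1, 151.5]
orientation: [-0.0, 0.501, 0.865, 0.0]
contact_force: [0.3, -0.5, 0.2]
grip_width: 37.3
finger_force: 30.0
at [ 526.8 -268.1  151.5] yaw 29.9 j6 -1.09 F [ 0.3 -0.5  0.2] w 37.3 SHIFT [-0.0022  0.0001  0.0015] TURN -0.1
```

Next: release, raise, and look straight into the bin.

```bash
python3 -m inch '0 0 0 0;0 0 0 0;0 0 0 0;0 0 0 0;0 0 0 0;0 0 0 0' .7
python3 -m inch '0 0 -.02 0;0 0 -.03 0;0 0 -.03 0;0 0 -.015 0;.016 .005 0 0;.033 .0095 0 0;.035 .01 0 0;.035 .01 0 0;.035 .01 0 0;.035 .01 0 0'
python3 -c "
from h import *
d=snap('scene','s11');coals(d,'scene');to(412,86,150,30)
cv2.imwrite('pics/s11c.png',cv2.resize(d['color'][140:320,80:320,::-1],None,fx=3,fy=3))"
```

```text
time_s: 32.8
ee_pos: [527.1, -269.0, 151.6]
orientation: [0.0, 0.501, 0.865, 0.0]
contact_force: [-0.1, -0.1, -1.1]
grip_width: 63.7
finger_force: 0.0
time_s: 33.8
ee_pos: [478.8, -75.7, 245.5]
orientation: [-0.001, 0.501, 0.865, -0.0]
contact_force: [1.8, -0.5, 0.1]
grip_width: 63.6
finger_force: 0.0
scene [356. 265.] 197 top [415.  90.  32.] all [415.  91.] [39. 36.] 3 z 34.0
scene [309. 320.] 240 top [614.  55.  27.] all [614.  55.] [35. 40.] 1 z 30.0
at [476.9 -71.5 245.4] yaw 29.9 j6 -0.8 F [-3.   3.8 -0.1] w 64.0 SHIFT [0.1686 0.0223 0.0961] TURN -0.1
```

View pics/s11c.png

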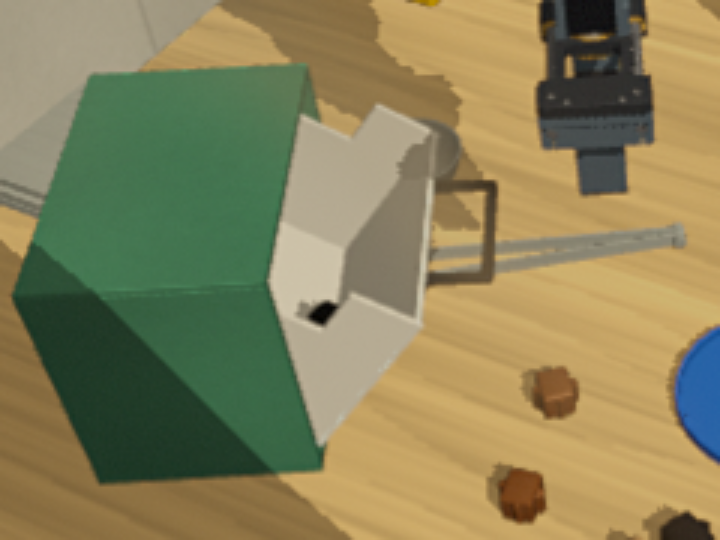

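The lump lies in the bin at (322,312) in the crop. Next is lump C on the plate.

```bash
python3 -m inch '.025 .003 .015 0;.03 .004 .02 0;.03 .004 .02 0;.03 .004 .02 0;.03 .004 .015 0;.018 .003 .006 0;0 0 0 0;0 0 0 0' .7
python3 -c "
from h import *
to(412,86,12,30)"
```

```text
time_s: 34.65
ee_pos: [417.7, 74.8, 150.2]
orientation: [-0.0, 0.501, 0.866, -0.0]
contact_force: [-0.2, 0.1, 0.3]
grip_width: 64.0
finger_force: 0.0
at [417.7  74.8 150.2] yaw 29.9 j6 -0.49 F [-0.2  0.1  0.3] w 64.0 SHIFT [0.0125 0.0008 0.1382] TURN -0.1
```

```bash
python3 -m inch '.0125 .001 .01 0;0 0 .025 0;0 0 .03 0;0 0 .03 0;0 0 .025 0;0 0 .013 0;0 0 .005 0;0 0 0 0;0 0 0 0' .7
python3 -m inch '0 0 0 0;0 0 0 0;0 0 0 0;0 0 0 0;0 0 0 0;0 0 0 0;0 0 0 0' 0
python3 -m inch '0 0 -.02 0;0 0 -.04 0;0 0 -.045 0;0 0 -.045 0;0 0 -.04 0;0 0 0 0;0 0 0 0'
python3 -c "
from h import *
to(552,-254,205,30);coals(snap('side','e12'),'side')"
```

```text
time_s: 35.55
ee_pos: [413.6, 85.6, 13.1]
orientation: [0.0, 0.502, 0.865, 0.0]
contact_force: [-0.6, -1.1, -0.3]
grip_width: 63.8
finger_force: 0.0
time_s: 36.25
ee_pos: [413.3, 85.9, 12.8]
orientation: [0.0, 0.501, 0.865, 0.0]
contact_force: [-0.7, -0.3, 8.2]
grip_width: 41.3
finger_force: 30.0
time_s: 36.95
ee_pos: [413.4, 85.9, 203.2]
orientation: [0.001, 0.501, 0.865, 0.001]
contact_force: [-0.2, 0.5, -1.0]
grip_width: 41.6
finger_force: 30.0
at [413.4  85.9 203.2] yaw 29.8 j6 -0.46 F [-0.2  0.5 -1. ] w 41.6 SHIFT [-0.3638 -0.0487 -0.0015] TURN -0.2
side [359. 269.] 134 top [605.  49.  25.] all [604.  49.] [39. 34.] 89 z 28.0
```

```bash
python3 -c "
from h import *
to(502,-285,203,30)"
python3 -m inch '-.016 -.004 0 0;-.03 -.007 0 0;-.033 -.009 0 0;-.033 -.009 0 0;-.033 -.009 0 0;-.033 -.009 0 0;-.033 -.009 0 0;-.033 -.009 0 0;-.033 -.009 0 0;-.033 -.009 0 0'
python3 -m inch '-.033 -.009 0 0;-.02 -.006 0 0;-.012 -.002 0 0;0 0 0 0;0 0 0 0'
python3 -c "
from h import *
to(502,-285,150,30)"
```

```text
at [412.7  85.8 202.2] yaw 29.8 j6 -0.46 F [ 0.7 -0.9 -0.4] w 41.0 SHIFT [-0.3661 -0.1069 -0.0008] TURN -0.2
time_s: 38.0
ee_pos: [494.6, -225.4, 200.6]
orientation: [-0.002, 0.501, 0.865, 0.0]
contact_force: [0.6, -0.1, -1.1]
grip_width: 41.3
finger_force: 30.0
time_s: 38.5
ee_pos: [512.3, -288.2, 201.7]
orientation: [-0.001, 0.501, 0.865, 0.0]
contact_force: [0.7, -0.5, -0.3]
grip_width: 41.3
finger_force: 30.0
at [ 512.3 -288.2  201.7] yaw 29.8 j6 -1.13 F [ 0.7 -0.5 -0.3] w 41.3 SHIFT [ 0.0078 -0.0073  0.0517] TURN -0.2
```

```bash
python3 -m inch '.007 -.007 0 0;0 0 .01 0;0 0 .02 0;0 0 .02 0;0 0 0 0;0 0 0 0'
python3 -m inch '0 0 0 0;0 0 0 0;0 0 0 0;0 0 0 0;0 0 0 0;0 0 0 0' .7
python3 -m inch '0 0 -.02 0;0 0 -.03 0;0 0 -.03 0;0 0 -.015 0;.016 .005 0 0;.033 .0095 0 0;.035 .01 0 0;.035 .01 0 0;.035 .01 0 0;.035 .01 0 0'
python3 -c "
from h import *
d=snap('scene','s13');coals(d,'scene');to(609,51,150,30)
cv2.imwrite('pics/s13c.png',cv2.resize(d['color'][140:320,80:320,::-1],None,fx=3,fy=3))"
```

```text
time_s: 39.1
ee_pos: [503.0, -286.2, 152.5]
orientation: [-0.0, 0.501, 0.865, 0.0]
contact_force: [0.2, 0.0, -0.3]
grip_width: 41.3
finger_force: 30.0
time_s: 39.7
ee_pos: [503.2, -286.7, 152.6]
orientation: [0.0, 0.501, 0.865, -0.0]
contact_force: [-0.6, 0.2, -0.5]
grip_width: 63.9
finger_force: 0.0
time_s: 40.7
ee_pos: [454.9, -93.4, 246.5]
orientation: [-0.001, 0.501, 0.865, -0.0]
contact_force: [0.4, -0.4, 0.4]
grip_width: 64.4
finger_force: 0.0
scene [309. 320.] 238 top [614.  56.  26.] all [614.  57.] [36. 39.] 57 z 29.0
at [453.  -89.2 246.4] yaw 29.9 j6 -0.85 F [-3.1  2.9 -0.1] w 63.8 SHIFT [0.0435 0.2053 0.0963] TURN -0.1
```

View pics/s13c.png

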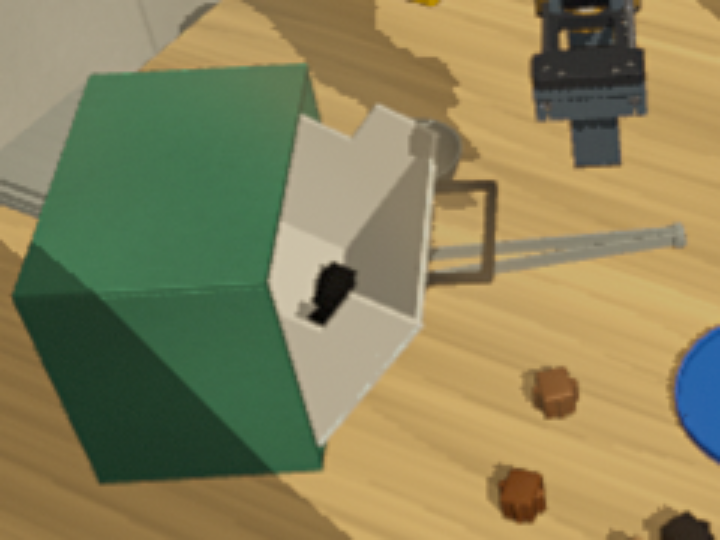

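Both lumps are in the bin, at (333,285) and (318,316). The last one lies on the counter at about (609,51).

```bash
python3 -m inch '.005 .022 .01 0;.0065 .031 .015 0;.0065 .031 .015 0;.0065 .031 .015 0;.0065 .031 .015 0;.0065 .031 .015 0;.005 .02 .012 0;.003 .012 0 0;0 0 0 0;0 0 0 0' .7
python3 -c "
from h import *
to(609,51,5,30);coals(snap('side','e14'),'side')"
```

```text
time_s: 41.75
ee_pos: [614.6, 47.6, 150.9]
orientation: [-0.0, 0.501, 0.865, -0.0]
contact_force: [-0.5, 0.1, -0.6]
grip_width: 63.7
finger_force: 0.0
at [614.6  47.6 150.9] yaw 29.8 j6 -0.54 F [-0.5  0.1 -0.6] w 63.7 SHIFT [ 0.0058 -0.0031  0.1459] TURN -0.2
side [359. 269.] 141 top [604.  48.  26.] all [604.  48.] [38. 36.] 60 z 29.0
```

```bash
python3 -m inch '.006 -.003 .02 0;0 0 .03 0;0 0 .03 0;0 0 .03 0;0 0 .02 0;0 0 .01 0;0 0 .004 0;0 0 0 0;0 0 0 0' .7
python3 -m inch '0 0 0 0;0 0 0 0;0 0 0 0;0 0 0 0;0 0 0 0;0 0 0 0;0 0 0 0' 0
python3 -m inch '0 0 -.02 0;0 0 -.04 0;0 0 -.045 0;0 0 -.045 0;0 0 -.045 0;0 0 0 0;0 0 0 0'
python3 -c "
from h import *
to(510,-280,203,30);coals(snap('side','e15'),'side')"
```

```text
time_s: 42.7
ee_pos: [610.3, 51.4, 7.7]
orientation: [0.001, 0.501, 0.865, 0.0]
contact_force: [-0.1, -0.2, 0.4]
grip_width: 64.0
finger_force: 0.0
time_s: 43.4
ee_pos: [610.0, 51.5, 7.0]
orientation: [0.0, 0.501, 0.865, 0.0]
contact_force: [-0.9, 0.0, 6.7]
grip_width: 44.5
finger_force: 30.0
time_s: 44.1
ee_pos: [610.0, 51.6, 202.4]
orientation: [0.001, 0.501, 0.865, 0.001]
contact_force: [-0.1, -0.2, -2.2]
grip_width: 44.3
finger_force: 30.0
at [610.   51.6 202.4] yaw 29.8 j6 -0.53 F [-0.1 -0.2 -2.2] w 44.3 SHIFT [-0.2379 -0.2517 -0.0008] TURN -0.2
```

```bash
python3 -m inch '-.012 -.012 0 0;-.024 -.025 0 0;-.024 -.025 0 0;-.024 -.025 0 0;-.024 -.025 0 0;-.024 -.025 0 0;-.024 -.025 0 0;-.024 -.025 0 0;-.024 -.025 0 0;-.018 -.022 0 0'
python3 -m inch '-.013 -.015 0 0;0 0 0 0;0 0 0 0'
python3 -c "
from h import *
to(510,-280,150,30)"
```

```text
time_s: 45.15
ee_pos: [515.2, -259.5, 200.0]
orientation: [-0.001, 0.502, 0.865, -0.0]
contact_force: [1.4, -0.2, 0.2]
grip_width: 44.0
finger_force: 30.0
time_s: 45.45
ee_pos: [509.5, -276.4, 200.4]
orientation: [-0.001, 0.502, 0.865, 0.0]
contact_force: [0.4, 0.3, -0.3]
grip_width: 43.9
finger_force: 30.0
at [ 509.5 -276.4  200.4] yaw 29.7 j6 -1.12 F [ 0.4  0.3 -0.3] w 43.9 SHIFT [-0.0035 -0.0013  0.0504] TURN -0.3
```

```bash
python3 -m inch '-.003 -.001 0.01 0;0 0 .02 0;0 0 .02 0;0 0 0 0;0 0 0 0'
python3 -m inch '0 0 0 0;0 0 0 0;0 0 0 0;0 0 0 0;0 0 0 0;0 0 0 0' .7
python3 -m inch '0 0 -.02 0;0 0 -.03 0;0 0 -.03 0;0 0 -.02 0;.02 0 0 0;.03 .006 0 0;.03 .006 0 0;.03 .006 0 0;.02 .003 0 0;0 0 0 0' .7
python3 -m inch '0 0 0 0;0 0 0 0;0 0 0 0;0 0 0 0;0 0 0 0;0 0 0 0;0 0 0 0' 0
python3 -c "
from h import *
to(464.4,-155.6,112,29.5);d=snap('scene','s16');coals(d,'scene')
cv2.imwrite('pics/s16c.png',cv2.resize(d['color'][140:340,80:340,::-1],None,fx=3,fy=3))"
```

```text
time_s: 45.95
ee_pos: [511.1, -278.7, 151.2]
orientation: [-0.001, 0.501, 0.865, 0.0]
contact_force: [0.7, -0.4, 0.5]
grip_width: 44.5
finger_force: 30.0
time_s: 46.55
ee_pos: [511.1, -279.3, 151.6]
orientation: [0.0, 0.501, 0.865, -0.0]
contact_force: [0.8, 0.1, -0.3]
grip_width: 64.1
finger_force: 0.0
time_s: 47.55
ee_pos: [463.8, -154.1, 251.7]
orientation: [-0.0, 0.501, 0.866, 0.0]
contact_force: [0.1, 0.7, -0.3]
grip_width: 64.1
finger_force: 0.0
time_s: 48.25
ee_pos: [464.7, -156.1, 251.5]
orientation: [-0.0, 0.501, 0.865, 0.0]
contact_force: [-0.6, -0.5, -0.3]
grip_width: 11.0
finger_force: 0.0
at [ 464.7 -156.1  251.5] yaw 29.8 j6 -0.97 F [-0.6 -0.5 -0.3] w 11.0 SHIFT [0.0006 0.     0.1395] TURN 0.3
```

View pics/s16c.png

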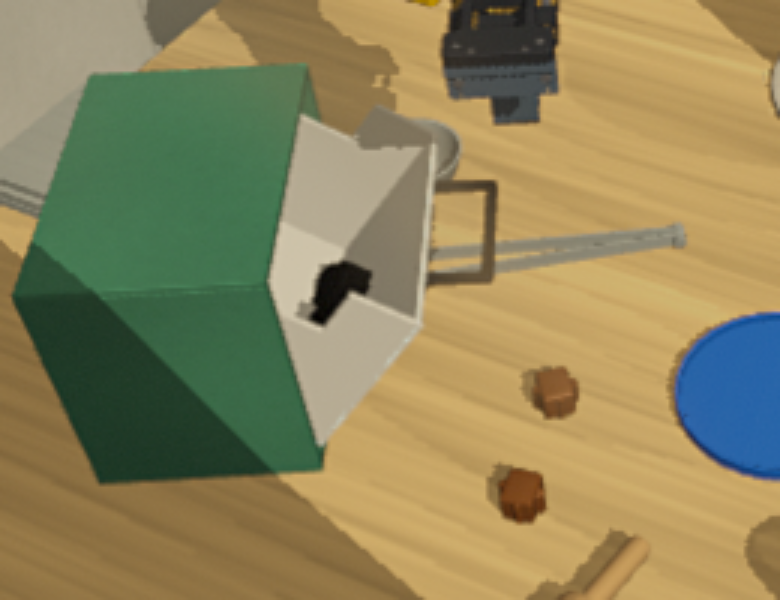

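All three lumps are in the bin at about (340,285), and no black lump is left outside. Now I'll push the bin shut with the closed fingers.

```bash
python3 -m inch '0 0 .03 0;0 0 .035 0;0 0 .035 0;0 0 .025 0;0 0 .014 0;0 0 0 0;0 0 0 0' 0
python3 -m inch '-.01 0 0 0;-.01 0 -.002 0;-.01 0 -.008 0;-.01 0 -.009 0;-.01 0 -.009 0;-.01 0 -.008 0;0 0 0 0;0 0 0 0'
python3 -m inch '-.01 0 -.008 0;-.01 0 -.007 0;-.01 0 -.006 0;-.01 0 -.005 0;-.01 0 -.004 0;0 0 0 0;0 0 0 0'
python3 -c "
from h import *
to(521.7,-258.5,185)"
```

```text
time_s: 49.0
ee_pos: [464.9, -156.1, 112.9]
orientation: [0.0, 0.501, 0.865, -0.0]
contact_force: [1.0, 0.8, -0.3]
grip_width: 0.7
finger_force: 0.0
time_s: 49.8
ee_pos: [494.8, -208.5, 148.7]
orientation: [0.0, 0.502, 0.865, 0.0]
contact_force: [-0.1, -0.1, -0.6]
grip_width: 0.4
finger_force: 0.0
time_s: 50.5
ee_pos: [519.3, -251.6, 178.3]
orientation: [-0.0, 0.502, 0.865, 0.0]
contact_force: [0.2, 0.7, -0.3]
grip_width: 0.8
finger_force: 0.0
at [ 519.3 -251.6  178.3] yaw 29.8 j6 -1.07 F [ 0.2  0.7 -0.3] w 0.8 SHIFT [-0.0071 -0.0014 -0.0067] TURN 0
```

```bash
python3 -c "
from h import *
d=snap('scene','s17')
cv2.imwrite('pics/s17c.png',cv2.resize(d['color'][140:340,80:340,::-1],None,fx=3,fy=3))"
```

```text
(no output)
```

View pics/s17c.png

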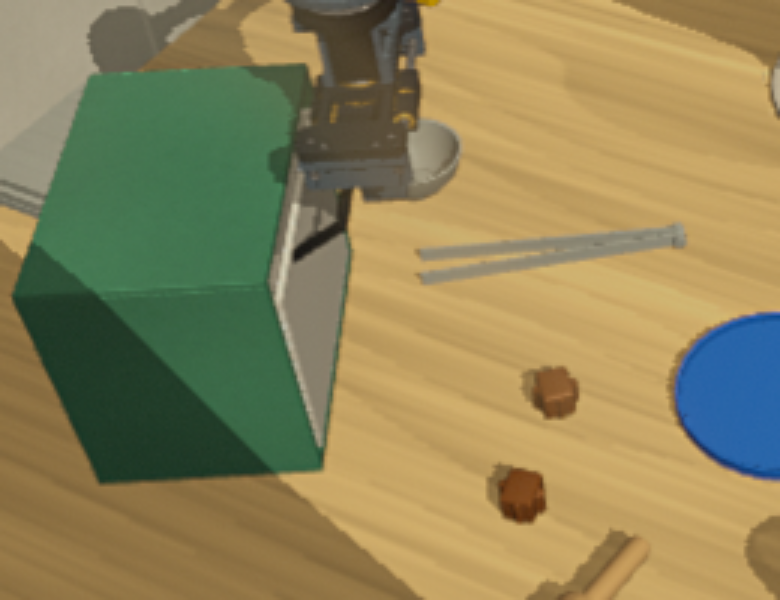

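The bin is following and nearly shut. I'll push on gently until the force rises against the stop.

```bash
python3 -m inch '-.004 0 -.001 0;-.004 0 -.001 0;0 0 0 0;0 0 0 0'
python3 -m inch '-.003 0 0 0;-.003 0 0 0;0 0 0 0;0 0 0 0'
python3 -c "
from h import *
to(521.7,-258.5,185)"
```

```text
time_s: 50.95
ee_pos: [522.0, -256.4, 179.8]
orientation: [-0.002, 0.501, 0.865, 0.001]
contact_force: [-5.0, 11.8, 1.3]
grip_width: 0.3
finger_force: 6.7
time_s: 51.35
ee_pos: [522.2, -257.0, 179.7]
orientation: [-0.007, 0.501, 0.865, 0.003]
contact_force: [-20.6, 44.8, 25.1]
grip_width: 0.5
finger_force: 24.9
at [ 522.2 -257.   179.7] yaw 29.9 j6 -1.09 F [-20.6  44.8  25.1] w 0.5 SHIFT [-0.001  -0.0012 -0.0053] TURN 0
```

Hard stop reached. I'll back off, rise clear and check everything.

```bash
python3 -m inch '.008 0 0 0;.02 0 0 0;.03 0 0 0;.03 0 -.02 0;0 0 -.04 0;0 0 -.04 0;.03 0 -.03 0;.03 0 0 0;0 0 0 0;0 0 0 0'
python3 - <<'E'
from h import *
s=snap('scene','s18');e=snap('side','e18');coals(s);coals(e)
w=snap('wrist','w18');W=world(w);mx=w['color'].max(-1)
to(450,-100,300)
for d in(e,w):
    W=world(d);mx=d['color'].max(-1)
    m=(mx<60)&(W[...,2]>190)&(W[...,2]<206)&(W[...,0]>460)&(W[...,0]<590)&(W[...,1]<-225)&(W[...,1]>-320)
    P=W[m];f=-.489*P[:,0]+.872*P[:,1]
    if len(P):print('bar f pct (shut ~-502)',len(P),np.percentile(f,[10,50,90]).round(1),P[:,2].max())
for n,d in(('scene',s),('side',e)):
    W=world(d);c=d['color'].astype(int);r,g,b=c[...,0],c[...,1],c[...,2];mx=c.max(-1)
    m=(mx<110)&(r>g+15)&(W[...,2]>140)&(W[...,2]<240)&(np.hypot(W[...,0]-465,W[...,1]-383)<50)
    P=W[m];print(n,[P[abs(P[:,2]-z)<10].mean(0).round(1).tolist() for z in(150,210)],P[:,2].max())
cv2.imwrite('pics/fin.png',np.hstack([cv2.resize(s['color'][140:420,80:520,::-1],(440,280)),cv2.resize(e['color'][140:420,200:550,::-1],(350,280))]))
E
```

```text
time_s: 52.35
ee_pos: [452.8, -135.1, 310.8]
orientation: [0.0, 0.501, 0.865, -0.0]
contact_force: [0.3, 0.0, 0.2]
grip_width: 0.2
finger_force: 0.0
at [ 453.1 -135.8  310.2] yaw 29.8 j6 -0.94 F [ 0.3 -0.4 -0.2] w 0.3 SHIFT [0.0326 0.0151 0.0102] TURN 0
bar f pct (shut ~-502) 164 [-511.7 -503.5 -500.2] 205.48815802131125
scene [[476.0, 383.5, 149.8], [476.0, 383.9, 210.1]] 227.2574578691548
side [[458.9, 373.1, 150.8], [459.2, 373.8, 211.0]] 226.03376440504528
```

View pics/fin.png

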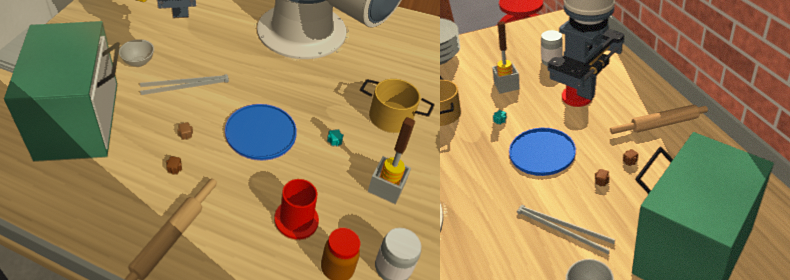

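Final picture: plate and counter are clear of black lumps. The bin is shut at left, the brush stands upright in the caddy at (395,160), and the holder is upright at (298,210). One check compares the bar position with the start, where the bin was slightly ajar.

```bash
python3 - <<'E'
from h import *
for n in('side0','e18'):
    d=load(n);W=world(d);mx=d['color'].max(-1)
    m=(mx<60)&(W[...,2]>190)&(W[...,2]<206)&(W[...,0]>460)&(W[...,0]<590)&(W[...,1]<-225)&(W[...,1]>-320)
    P=W[m];f=-.489*P[:,0]+.872*P[:,1];print(n,np.percentile(f,[10,50,90]).round(1),np.median(P[:,2]))
E
```

```text
side0 [-497.6 -489.5 -486.3] 197.80392878394917
e18 [-511.7 -503.5 -500.2] 201.28163799702958
```

The bar is now 14 mm further in than at the start, at its shut position.

```bash
python3 -c "
from cell import bot
print(bot.hand_in())"
```

```text
the job is handed in; nothing more can be done
None
```

I handed the job in at about 52 s, and by the last pictures everything is done: three strokes inside the holder, the brush upright in its caddy, all three black lumps in the shut bin and nothing held; the hand-in call gave no verdict.

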